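Load a slide carrier into the hooded stage of a slide imager

TASK

Load the slide carrier into the slide imager: take it by its upright grip, bring its plate in flat through the slot under the hood and slide it lightly over the hidden stage until it drops into the stage's pocket, which lies wherever the last scan left it. Seat it fully down and flat in the pocket, with the grip to the front, and let it go. Never force it, and leave the things standing around where they are.

Things in the scene. Friction and masses are not known exactly. Their poses are not given: they have to be found in the camera images.
- carrier: Loose slide carrier, 0.16 to 0.26 kg in all, with one glass slide on it. Steel plate 40 mm (x) by 88 mm (y), 7 mm thick, lowest 1.5 mm of its edge bevelled by 1 mm. A handle (see grip) floats on its two shoulder pins: it slides 6.5 mm straight up, then lifts the plate, which hangs level. Starts on the bench, handle down. Origin: centre of the plate's underside; z up, -x to the grip.
- grip (a point): Middle of the carrier's upright black grip, 24 mm (x) by 10 mm (y), 100 mm from the plate's centre, on a tongue 14 mm wide and 3 mm thick that rests on the plate's top. Handle down: this point is 40 mm above the plate's underside, grip top 59, tongue 7 to 10 mm; all 6.5 mm higher when the plate hangs. Pinch here from above across the 10 mm (along the carrier's y).
- imager: White and grey slide imager, fixed, 222 mm deep (x), 190 mm wide (y): open flat apron in front (top 30 mm above the bench, x=-90 to +6 mm), low hood behind, on whose rear (from x=70 mm) stands a tower, 150 mm above the bench; 24 mm of knobs stick out on its right side. Origin: on the bench below the middle of the slot mouth; +x into the hood. The carrier must never press on it with over 45 N.
- slot (a point): Middle of the slot mouth at the hood's front edge, at apron height (30 mm above the bench); axes as the imager's. The slot is 139 mm wide between the cheeks and 21 mm high (roof underside 51 mm, top 61 mm above the bench), back wall 107 mm in. From 6 mm in, the floor is the flat stage plate, 0.5 mm lower (29.5 mm above the bench); sliding the plate there under its own weight takes 1 to 2 N.
- stage_mid (a point): Middle of the hidden stage's travel, 60 mm inside the slot, 29.5 mm above the bench. The stage has one pocket, 43 (x) by 91 mm (y), 4.5 mm deep, square to the imager: 1.5 mm of play all round the carrier's plate. Its centre, unseen and not reported, lies within 10 mm (x) and 8 mm (y) of here. The stage is locked. Seated, the plate's underside is 25 mm above the bench.
- forceps: Bystander: steel forceps, 134 mm long, lying on the bench; origin at the middle of the underside.
- cover_glass_box: Bystander: small square box of cover glasses, 36 x 36 x 13 mm; origin at the middle of its underside.
- can: Bystander: dark screw can for a spare objective, 38 mm across, 50 mm high; origin at the middle of its underside.

How it is judged (in metres and radians):
On the way:
1. the carrier's plate has been brought in under the hood, on or just above the stage (x of carrier in the frame of imager above 0.025 m and z of carrier in the frame of imager between 0.0275 and 0.038 m), for 0.1 s.
At the end, for the whole second after the job is handed in: The carrier lies at rest and let go in the pocket: the plate's underside 22.5 to 26.2 mm above the bench (fully down is 25 mm), tilted less than 0.03 rad, its centre 46 to 74 mm inside the slot, square to the imager within 0.1 rad and its grip out in front of the slot (z of carrier in the frame of imager between 0.0225 and 0.0262 m and angle between carrier's own z axis and vertical below 0.03 rad and x of carrier in the frame of imager between 0.046 and 0.074 m and x of grip in the frame of imager below -0.02 m and angle between the x axis of carrier and the x axis of imager, either way round below 0.1 rad and linear speed of carrier below 0.01 m/s); the robot touches nothing.
It fails at once if the carrier was forced against the imager (more than 45 N) (contact force between carrier and imager above 45 N).
It fails at once if the forceps was pushed away (more than 20 mm) (distance of forceps from where it was at the start of the episode above 0.02 m).
It fails at once if the cover_glass_box was pushed away (more than 20 mm) (distance of cover_glass_box from where it was at the start of the episode above 0.02 m).
It fails at once if the can was pushed away (more than 20 mm) (distance of can from where it was at the start of the episode above 0.02 m).
It also fails if it takes over 67 s, if anything falls off the work surface, if the arm or the gripper's body presses on something with over 40 N, if the wrist force passes 120 N, or if a joint passes its speed limit or range.

ROBOT

A 6-joint arm with a two-finger parallel gripper is mounted at the origin on a cart in front of the work surface, level with it; the furniture and walls round the work are solid. World frame = base frame: x ahead of the robot, y to its left, z up, the work surface at z = 0. Lengths are in m, angles in degrees, forces in N, time in s.
With the tool pointing down it reaches from about 0.3 to 0.875 m from the base axis. Payload 4.2 kg.
Tool frame: the origin (TCP) lies between the finger pads; the fingertips stand 22 mm ahead of it and the grasp point (between the pads) lies 3 mm ahead of it; z points along the fingers, y is the line along which they close (so a half turn about z gives the same grasp; the last joint's range is limited). The gripper opens to 85 mm and grips with 20 to 120 N. Pads are 22 mm wide; open, the fingers measure 114 mm over their backs; the gripper's body (76 mm by 85 mm) begins 54 mm behind the grasp point. The pads swing forward as they close: fully open they stand 13 mm farther back than shut.
Start: joints at [-73.339, 18.312, 89.639, -0, 72.044, -1.146], TCP at [0.176, -0.547, 0.253] pointing down, gripper open.
Joint ranges: [-177.97, 177.97], [-48.28, 115.42], [12.27, 149.76], [-77.06, 257.06], [2.81, 150.46], [-146.56, 146.56]. Speed limits (degrees/s): [147.25, 147.25, 180, 180, 180, 180].

INTERFACE

Orientations are given as a 3x3 rotation matrix whose columns are the frame's x, y, z axes.
In Python, from bench import move_pose, servo_line, move_j, gripper_to, dwell, ik, get_state, capture, calibration, MotionError, job_done gives the robot as it stands. Calls block until the motion is done:
- move_pose(position, orientation): joint-space move of the TCP to a pose.
- servo_line(position, rate=0.15, frame=None, max_force=None): straight line of the TCP; frame=None keeps the orientation; rate is the mean speed in m/s. With max_force (N) it stops when the force on the tool has changed by that much, and returns True; else False.
- move_j(angles): joint-space move.
- gripper_to(opening): finger opening in m; the grip force is fixed at half the most; returns when the fingers have stopped.
- dwell(seconds).
- ik(position, orientation): joint angles nearest the present ones, or None.
- get_state(): the state.
- capture(name): name is "scene" or "top" or "wrist"; returns the picture (420x560x3 uint8, red, green, blue); there is no depth.
- calibration(name): a dict with "intrinsics" (3x3 intrinsics, pixels), "R" (3x3) and "t" (3): a world point X has camera coordinates R X + t; the wrist camera has in their place "mount" (4x4, takes a point from camera to tool coordinates, whose origin is the TCP and whose axes are the flange's). Camera axes: x right, y down, z forward; pixel columns grow to the right and rows downward; lengths in m; the calibration is good to about 2 mm. A picture is of the moment at which its call begins: read the wrist's pose just before it. calibration takes no time and is no camera call.
A pose or a line that the arm cannot do raises MotionError and nothing moves.
- job_done(): hands the job in; it is judged then, once.
The state is a dict: "clock": time; "joints": joint angles; "qvel": joint speeds; "tau": joint torques, N m; "tool_pos": TCP position; "tcp_rot": TCP orientation; "force": force on the tool from outside, world axes, zero at the start; "ft_torque": the same for the moment, N m; "width": finger opening in m; "grasp_force": force on a finger pad.
Only numpy, scipy, OpenCV 4.12 (cv2) and the standard library are available. Lean on these libraries where they do the work, as an engineer would, in place of code of your own. Each camera call takes 0.05 s, during which the arm holds its last target. There are 200 camera calls.

## Working session

There is one attempt and no reset: what is moved stays moved. The work goes in short steps, each a Python script; the robot and the scene stay as the last script left them, time stands still between calls to the robot, and variables do not carry over. Pictures are saved under pics/ and viewed, at most 10 in all, crops included, and the job is handed in when it is done.

```bash
mkdir -p pics; ls; python3 - <<'E'
from bench import *
import cv2,numpy as np,pickle
ims={}
for n in ["scene","top","wrist"]:
    s=get_state(); im=capture(n); cv2.imwrite(f"pics/{n}0.png",im[:,:,::-1]); c=calibration(n); print(n,{k:np.round(v,3).tolist() for k,v in c.items()})
print(s["clock"],s["width"],s["force"])
E
```

```text
pics
scene {'intrinsics': [[406.228, 0.0, 284.261], [0.0, 406.228, 204.743], [0.0, 0.0, 1.0]], 'R': [[-0.724, -0.69, -0.007], [-0.303, 0.327, -0.895], [0.62, -0.646, -0.445]], 't': [0.442, 0.225, 0.904]}
top {'intrinsics': [[452.158, 0.0, 282.139], [0.0, 452.158, 208.403], [0.0, 0.0, 1.0]], 'R': [[0.009, -1.0, -0.013], [-0.99, -0.007, -0.139], [0.139, 0.014, -0.99]], 't': [0.026, 0.602, 1.147]}
wrist {'intrinsics': [[329.537, 0.0, 278.485], [0.0, 329.537, 212.872], [0.0, 0.0, 1.0]], 'mount': [[0.0, -0.95, -0.313, 0.08], [1.0, 0.0, -0.0, 0.0], [0.001, -0.313, 0.95, -0.121], [0.0, 0.0, 0.0, 1.0]]}
0.1 0.08515344941790838 [-0.10555174 -0.40700041 -0.06523952]
```

View pics/top0.png

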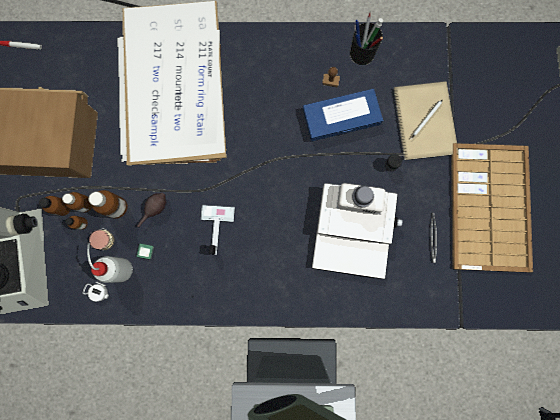

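View pics/scene0.png

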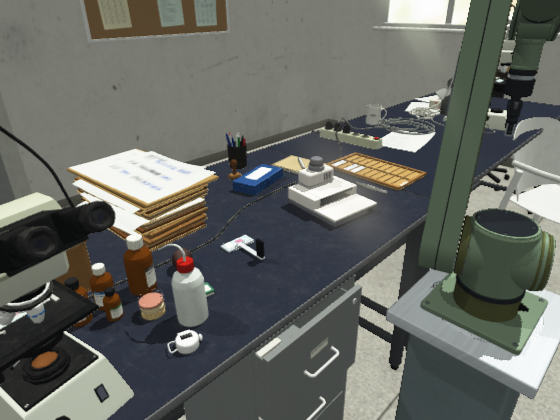

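The top view shows the carrier's plate near (218,213) and its grip near (207,250). The imager's apron spans about (313..388, 240..278), with its hood behind. The forceps are at (433,238), the can at (394,162) and the cover-glass box at (145,252). I'll zoom in on both main objects.

```bash
cat > h.py <<'E'
from bench import *
import cv2,numpy as np
def ray(c,uv,R=None,t=None):
    K=c["intrinsics"]; R=c["R"] if R is None else R; t=c["t"] if t is None else t
    R=np.array(R); t=np.array(t)
    d=R.T@np.linalg.solve(np.array(K),[uv[0],uv[1],1.]); return -R.T@t,d
def onplane(c,uv,z,**k):
    o,d=ray(c,uv,**k); return o+d*(z-o[2])/d[2]
def wristRt(s):
    M=np.array(calibration("wrist")["mount"]); T=np.eye(4); T[:3,:3]=s["tcp_rot"]; T[:3,3]=s["tool_pos"]
    W=np.linalg.inv(T@M); return W[:3,:3],W[:3,3]
def down(yaw): # tool x along (cos,sin) yaw, z down
    c,s=np.cos(yaw),np.sin(yaw); return np.array([[c,s,0],[s,-c,0],[0,0,-1.]])
E
python3 - <<'E'
import cv2,numpy as np
im=cv2.imread("pics/top0.png")
a=cv2.resize(im[195:265,180:250],None,fx=5.6,fy=5.6,interpolation=cv2.INTER_CUBIC)
b=cv2.resize(im[175:285,305:410],None,fx=3.8,fy=3.8,interpolation=cv2.INTER_CUBIC)
h=np.zeros((420,800,3),np.uint8); h[:a.shape[0],:a.shape[1]]=a; h[:b.shape[0],400:400+b.shape[1]]=b[:420]
cv2.imwrite("pics/crop1.png",h)
from h import *
print(np.round(get_state()["tcp_rot"],3))
E
```

```text
[[ 0.952  0.306 -0.   ]
 [ 0.306 -0.952  0.001]
 [ 0.    -0.001 -1.   ]]
```

View pics/crop1.png

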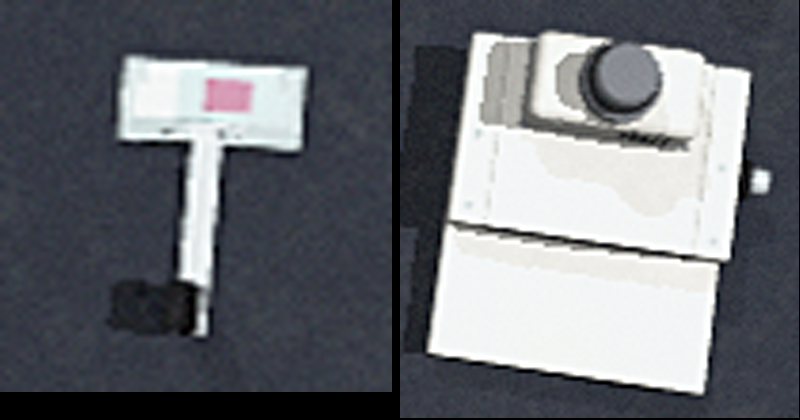

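The left crop shows the plate's corners at (122,55), (308,67), (301,151) and (118,137), with the grip's top leaning left around (150,305). The right crop shows the apron's front corners at (427,352) and (704,394), and the hood's front top edge from (450,222) to (725,262).

```bash
python3 - <<'E'
from h import *
c=calibration("top")
def A(p): return ((p[0]+.5)/5.6-.5+180,(p[1]+.5)/5.6-.5+195)
def B(p): return ((p[0]-400+.5)/3.8-.5+305,(p[1]+.5)/3.8-.5+175)
P=np.array([onplane(c,A(p),.007) for p in [(122,55),(308,67),(301,151),(118,137)]])
print("plate",P.round(4).tolist(),P.mean(0).round(4), [np.linalg.norm(P[i]-P[i-1]).round(4) for i in range(4)])
y=P[0]-P[1]+P[3]-P[2]; x=np.array([y[1],-y[0]]); x/=np.linalg.norm(x); print("yaw",np.degrees(np.arctan2(x[1],x[0])),"grip",P.mean(0)[:2]-.1*x)
print("griptop px->",onplane(c,A((150,305)),.059))
a=np.array([onplane(c,B(p),.03) for p in [(427,352),(704,394)]]); h=np.array([onplane(c,B(p),.061) for p in [(450,222),(725,262)]])
for q in(a,h):
    d=q[0]-q[1]; print(q.round(4).tolist(),np.linalg.norm(d),"yaw",np.degrees(np.arctan2(-d[0],d[1])),q.mean(0))
print(np.linalg.norm((a.mean(0)-h.mean(0))[:2]))
E
```

```text
plate [[0.616, 0.2511, 0.007], [0.6107, 0.1605, 0.007], [0.5698, 0.1629, 0.007], [0.5759, 0.2517, 0.007]] [0.5931 0.2065 0.007 ] [np.float64(0.0401), np.float64(0.0907), np.float64(0.041), np.float64(0.0889)]
yaw -3.6240982181662593 grip [0.49329359 0.21286905]
griptop px-> [0.49255833 0.22410087 0.059     ]
[[0.449, -0.0475, 0.03], [0.4223, -0.2363, 0.03]] 0.19072621362927542 yaw -8.053434826319915 [ 0.43561605 -0.14190638  0.03      ]
[[0.5358, -0.0614, 0.061], [0.5104, -0.2458, 0.061]] 0.18617876133782943 yaw -7.854440205740465 [ 0.52309304 -0.15361442  0.061     ]
0.08825702695528247
```

```bash
python3 - <<'E'
from h import *
import pickle
def look(p,yaw,n):
    R=down(np.radians(yaw+180)); q=ik(p,R); print(n,q is not None and np.round(q,1))
    move_pose(p,R); dwell(.3); s=get_state(); im=capture("wrist"); cv2.imwrite(f"pics/{n}.png",im[:,:,::-1])
    pickle.dump((s["tool_pos"],s["tcp_rot"]),open(n+".pkl","wb")); print(s["clock"],np.round(s["tool_pos"],4))
look([.48,-.148,.25],-8,"wi"); look([.545,.21,.18],-3.6,"wc")
a=cv2.imread("pics/wi.png");b=cv2.imread("pics/wc.png")
E
```

```text
wi [ -18.4   11.9   99.1   -0.    69.  -100.4]
2.275 [ 0.4799 -0.1484  0.25  ]
wc [ 19.9  22.2  94.8  -0.   63.  -66.5]
4.0083 [0.5452 0.2092 0.1803]
```

View pics/wi.png

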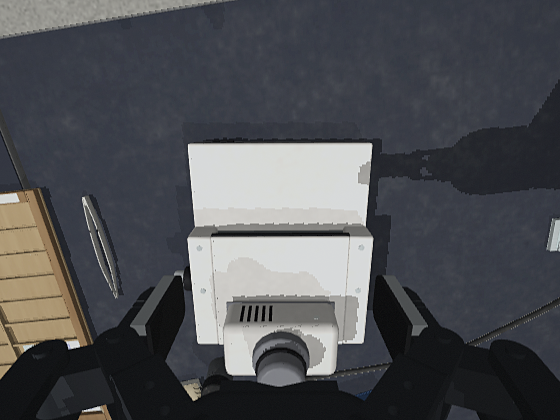

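View pics/wc.png

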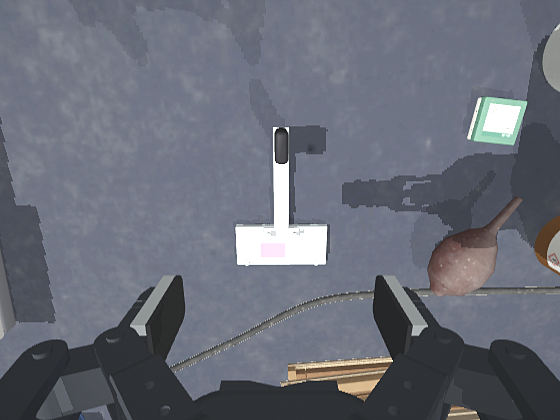

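The imager view shows the apron's front corners at (188.5,142) and (372,142). The hood face starts at row ~227 (bottom) and ends at row ~237 (top), columns 188 to 373. The carrier view shows the plate at columns 236–327, rows 225–265, and the black grip at columns 275–288, rows 127–164. Next I'll refine these with masks.

```bash
python3 - <<'E'
from h import *
import pickle
def load(n):
    p,R=pickle.load(open(n+".pkl","rb")); R,t=wristRt(dict(tool_pos=p,tcp_rot=R)); return cv2.imread(f"pics/{n}.png"),dict(R=R,t=t)
c=calibration("wrist")
im,k=load("wc"); m=(im.min(2)>150).astype(np.uint8); m[:110]=0;m[275:]=0;m[:,:225]=0;m[:,335:]=0
# plate: opened with wide kernel to remove tongue
p=cv2.morphologyEx(cv2.morphologyEx(m,cv2.MORPH_CLOSE,np.ones((7,7))),cv2.MORPH_OPEN,np.ones((25,25)))
ct=max(cv2.findContours(p,0,1)[0],key=cv2.contourArea); r=cv2.minAreaRect(ct); print(r)
bx=cv2.boxPoints(r); P=np.array([onplane(c,q,.0075,**k) for q in bx]); print(P.round(4).tolist(),P.mean(0),[np.linalg.norm(P[i]-P[i-1]).round(4) for i in range(4)])
rows=[175,185,195,205,215]; T=np.array([onplane(c,(np.nonzero(m[v,265:300])[0].mean()+265,v),.010,**k) for v in rows]); d=T[-1]-T[0]
print("tongue",T.round(4).tolist(),np.degrees(np.arctan2(d[1],d[0])))
x=d[:2]/np.linalg.norm(d[:2]); print("grip from plate",P.mean(0)[:2]-.1*x)
g=im.max(2)[110:170,262:300]; cv2.imwrite("pics/g.png",g)
bm=(im[120:170,272:291].max(2)<75); v,u=np.nonzero(bm); print("grip px",u.min()+272,u.max()+272,v.min()+120,v.max()+120,"mean",u.mean()+272,v.mean()+120)
for v0,z in((v.min()+120,.059),(v.max()+121,.059),(v.max()+121,.012)): print(onplane(c,(u.mean()+272,v0),z,**k).round(4))
im,k=load("wi")
m=((im.min(2)>150)*1).astype(np.uint8)
for v in (150,170,190,210,245,265,285):
    u=np.nonzero(m[v,175:385])[0]+175; print(v,u.min(),u.max()+1)
for u0 in (200,230,280,330,362): print(u0,[int(x) for x in im[136:148,u0].min(1)],[int(x) for x in im[222:242,u0].min(1)])
f=np.array([onplane(c,q,.03,**k) for q in [(188.5,142.5),(372,142.5)]]); h=np.array([onplane(c,q,.061,**k) for q in [(188,236.5),(373,236.5)]])
for q in (f,h):
    d=q[1]-q[0]; d=d*np.sign(d[1]); print(q.round(4).tolist(),np.linalg.norm(d),"yaw",np.degrees(np.arctan2(-d[0],d[1])),q.mean(0).round(4))
E
```

```text
((280.5, 244.0), (40.0, 89.0), 90.0)
[[0.57, 0.167, 0.0075], [0.5754, 0.2513, 0.0075], [0.6175, 0.2505, 0.0075], [0.6119, 0.1626, 0.0075]] [0.59367962 0.20785064 0.0075    ] [np.float64(0.0421), np.float64(0.0844), np.float64(0.0421), np.float64(0.088)]
tongue [[0.5251, 0.2121, 0.01], [0.5343, 0.2115, 0.01], [0.5436, 0.2114, 0.01], [0.5532, 0.2108, 0.01], [0.5629, 0.2102, 0.01]] -2.841183756293757
grip from plate [0.49380254 0.21280741]
grip px 275 289 127 169 mean 282.49029126213594 144.44174757281553
[0.4804 0.216  0.059 ]
[0.5113 0.2141 0.059 ]
[0.5203 0.2141 0.012 ]
150 188 372
170 190 370
190 192 369
210 193 367
245 188 373
265 190 371
285 192 369
200 [52, 51, 51, 51, 52, 51, 33, 115, 184, 211, 217, 215] [199, 199, 200, 208, 162, 99, 100, 102, 103, 104, 105, 105, 104, 102, 99, 162, 196, 211, 215, 215]
230 [53, 54, 39, 21, 25, 20, 28, 127, 184, 209, 215, 214] [205, 211, 169, 124, 130, 132, 133, 136, 99, 50, 35, 18, 19, 28, 77, 174, 206, 216, 216, 214]
280 [60, 61, 66, 47, 27, 41, 49, 149, 192, 211, 216, 214] [209, 167, 123, 129, 130, 131, 133, 134, 90, 42, 37, 17, 21, 24, 109, 181, 211, 217, 216, 215]
330 [53, 56, 39, 27, 31, 30, 59, 163, 197, 214, 217, 215] [208, 166, 122, 127, 129, 129, 134, 120, 75, 46, 34, 11, 20, 21, 129, 186, 214, 217, 216, 216]
362 [65, 68, 47, 29, 35, 35, 61, 170, 200, 214, 216, 215] [199, 205, 164, 117, 107, 100, 103, 103, 104, 104, 103, 105, 106, 100, 135, 182, 207, 217, 216, 215]
[[0.4238, -0.2332, 0.03], [0.4499, -0.0483, 0.03]] 0.18673739689483843 yaw -8.03733512037522 [ 0.4369 -0.1408  0.03  ]
[[0.5133, -0.246, 0.061], [0.5396, -0.0603, 0.061]] 0.18756763815027422 yaw -8.045066781402927 [ 0.5264 -0.1532  0.061 ]
```

The two views agree:
- **Slot origin:** about (0.5255, -0.1535), yaw -8.05°.
- **Carrier:** centre (0.5935, 0.207), yaw about -3.2°, which puts the grip near (0.494, 0.213).

The plate and imager sizes match within 1–3 mm. Now I'll grasp.

```bash
python3 - <<'E'
from h import *
import json
R=down(np.radians(180-3.2)); g=np.array([.4938,.2132])
f=lambda s:np.round(s["force"],2)
move_pose([*g,.13],R); servo_line([*g,.043],rate=.08,max_force=8); s=get_state(); print("down",np.round(s["tool_pos"],4),f(s))
gripper_to(.0); dwell(.2); s=get_state(); zg=s["tool_pos"][2]; print("grip",s["width"],s["grasp_force"],np.round(s["tool_pos"],4),f(s))
json.dump(dict(zg=float(zg)),open("zg.json","w"))
servo_line([*g,zg+.004],rate=.02); dwell(.2); print(f(get_state()))
servo_line([*g,zg+.03],rate=.04); dwell(.4); s=get_state(); print("lift",s["width"],f(s),s["clock"])
im=capture("scene"); cv2.imwrite("pics/lift.png",cv2.resize(im[200:320,170:330,::-1],None,fx=4,fy=4,interpolation=cv2.INTER_CUBIC))
E
```

```text
down [0.4942 0.2134 0.0435] [ 1.28  0.38 -0.1 ]
grip 0.009360766868456424 61.0813844203949 [0.4938 0.2133 0.0431] [-1.09  0.8   1.31]
[ 0.23  0.03 -0.02]
lift 0.009613570647991308 [ 0.77  0.41 -2.68] 8.325
```

View pics/lift.png

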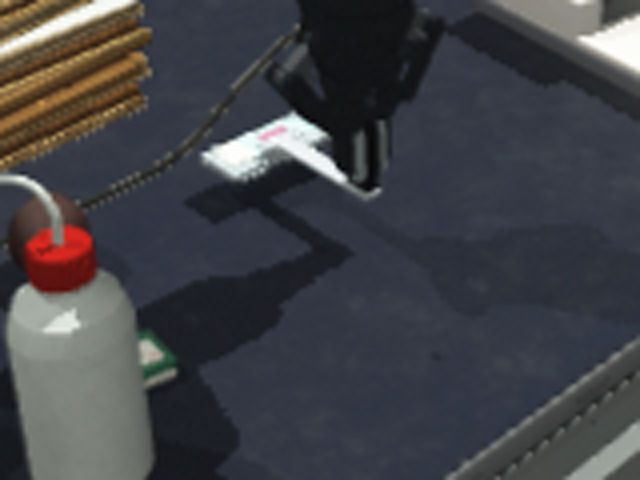

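The scene picture shows the carrier hanging level below the fingers, with its shadow separate, so the lift worked. Next I'll set it on the apron and slide it in.

```bash
cat >> h.py <<'E'
import json
YAW=np.radians(-8.05); S=np.array([.5255,-.1535]); RI=down(np.pi+YAW); ZG=.0431
e=np.array([[np.cos(YAW),-np.sin(YAW)],[np.sin(YAW),np.cos(YAW)]])
def tcp(x,y,z): # carrier centre x,y (mm) in imager, handle-down underside height z (mm)
    p=S+e@[x/1e3-.1,y/1e3]; return [*p,ZG+z/1e3]
def cur(s=None): # measured x,y,z mm and force in imager frame
    s=s or get_state(); p=np.array(s["tool_pos"]); f=np.array(s["force"])
    return np.r_[(e.T@(p[:2]-S)+[.1,0])*1e3,(p[2]-ZG)*1e3].round(2), np.r_[e.T@f[:2],f[2]].round(2), s["clock"]
E
python3 - <<'E'
from h import *
s=get_state(); p=np.array(s["tool_pos"]); servo_line([p[0],p[1],.115],rate=.1)
servo_line(tcp(-42,0,72),rate=.15,frame=RI); dwell(.5); print(cur())
servo_line(tcp(-42,0,38),rate=.06); dwell(.3); print(cur())
print(servo_line(tcp(-42,0,31.2),rate=.02)); dwell(.2); print(cur())
for x in(-20,0,15,30):
    print(x,servo_line(tcp(x,0,31.0 if x<20 else 30.6),rate=.03,max_force=7),*cur())
im=capture("wrist"); cv2.imwrite("pics/in.png",im[:,:,::-1])
E
```

```text
(array([-4.199e+01,  3.000e-02,  7.199e+01]), array([ 0.44, -0.19, -1.85]), 12.0167)
(array([-4.186e+01, -3.000e-02,  3.824e+01]), array([-0.3 ,  0.23, -1.89]), 13.0333)
False
(array([-41.68,  -0.08,  31.35]), array([-0.52, -0.59, -0.98]), 13.725)
-20 False [-1.949e+01 -3.000e-02  3.112e+01] [ 1.94 -0.49 -0.08] 14.6083
0 False [ 0.56 -0.06 31.12] [ 0.13 -0.79 -0.29] 15.425
15 False [15.66 -0.06 31.12] [ 1.24 -0.19  0.28] 16.075
30 False [30.65 -0.07 30.71] [ 1.27  0.81 -0.72] 16.725
```

View pics/in.png

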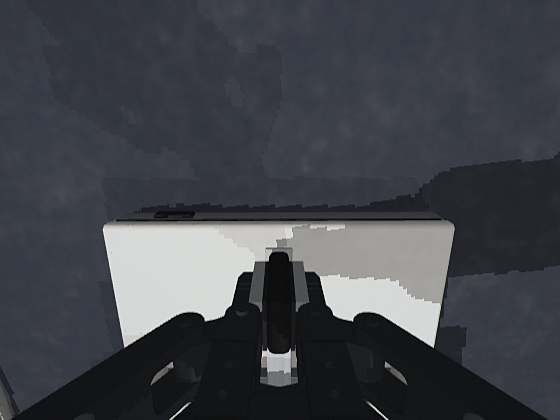

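The wrist view shows the grip centred (column 279) on the apron, whose front edge runs from (104,222) to (454,220), so the carrier is square and inside. Now the light raster over the stage.

```bash
cat > scan.py <<'E'
from h import *
import sys
def scan(ys,x0,d=1,z=30.1,lo=47,hi=74):
    for y in ys:
        if servo_line(tcp(x0,y,z),rate=.02,max_force=6): print("hit y-move",y,*cur()); return True
        x1=hi if d>0 else lo
        if servo_line(tcp(x1,y,z),rate=.03,max_force=6): print("hit x-move",y,*cur()); return True
        print("pass",y,*cur()); x0=x1; d=-d
    return False
E
python3 - <<'E'
from scan import *
servo_line(tcp(45,0,30.1),rate=.03,max_force=6)
scan([0,2.2,4.4],45); dwell(.2); print(cur())
E
```

```text
hit x-move 0 [63.18  0.3  29.28] [ 0.04 -0.59 -0.92] 18.3417
(array([62.68,  0.32, 29.25]), array([ 0.74, -0.26, -0.04]), 18.5417)
```

```bash
python3 - <<'E'
from h import *
p,_,_=cur()
for z in (28,27,26,25.2):
    hit=servo_line(tcp(p[0],p[1],z),rate=.01,max_force=4); dwell(.1); print(z,hit,*cur())
    if hit: break
s=get_state(); print(s["ft_torque"],s["width"])
E
```

```text
28 False [62.66  0.31 27.98] [-0.29  0.06  0.09] 18.925
27 False [62.64  0.32 27.01] [-0.16  0.16 -0.24] 19.275
26 False [62.62  0.33 25.98] [-0.55  0.53 -0.34] 19.625
25.2 False [62.57  0.33 25.33] [-1.27 -0.03  2.27] 19.975
[-0.00506852 -0.10086571  0.00540645] 0.009351096524014666
```

The handle goes fully down to 25.3 mm, so the plate has dropped. I'll check the capture and its play with light nudges in all four directions.

```bash
python3 - <<'E'
from h import *
p,_,_=cur(); x,y=p[0],p[1]; z=26.2
servo_line(tcp(x,y,z),rate=.02); lim={}
for n,dx,dy in (("x+",4,0),("x-",-4,0),("y+",0,4),("y-",0,-4)):
    h=servo_line(tcp(x+dx,y+dy,z),rate=.012,max_force=5); c=cur(); lim[n]=c[0]; print(n,h,*c)
    if n=="x-": x=(lim["x+"][0]+lim["x-"][0])/2; servo_line(tcp(x,y,z),rate=.012)
y=(lim["y+"][1]+lim["y-"][1])/2
servo_line(tcp(x,y,z),rate=.012); dwell(.2); print("centre",x,y,*cur())
h=servo_line(tcp(x,y,24.6),rate=.01,max_force=4); dwell(.1); print("down",h,*cur())
E
```

```text
x+ True [63.33  0.36 25.68] [-1.43 -0.32  2.32] 20.5083
x- True [60.44  0.24 26.  ] [-0.07  0.23 -0.43] 20.8417
y+ False [61.82  3.99 26.11] [-0.29 -4.17 -0.32] 21.575
y- True [61.8   2.2  25.86] [-0.   -0.55  0.3 ] 21.9417
centre 61.885 3.095 [61.94  3.18 26.15] [ 1.08  0.16 -1.24] 22.4167
down True [61.62  3.2  25.02] [-0.18  0.99  2.85] 22.725
```

```bash
python3 - <<'E'
from h import *
servo_line(tcp(61.9,3.1,26),rate=.02); servo_line(tcp(61.9,1.9,26),rate=.012,max_force=5); dwell(.2); print(cur())
h=servo_line(tcp(61.9,1.9,25.1),rate=.01,max_force=4); dwell(.2); print(h,*cur())
gripper_to(.03); dwell(.2); c=cur(); print("open",*c)
p=c[0]; servo_line(tcp(p[0],p[1],70),rate=.08,max_force=10); print(cur())
servo_line(tcp(p[0]-20,p[1],150),rate=.15); dwell(.3); s=get_state()
im=capture("wrist"); t=capture("scene"); cv2.imwrite("pics/end.png",np.vstack([cv2.resize(t[150:230,270:390,::-1],(480,320),interpolation=cv2.INTER_CUBIC),cv2.resize(im[:,:,::-1],(480,280))[:280]])); cv2.imwrite("pics/endw.png",im[:,:,::-1])
import pickle; pickle.dump((s["tool_pos"],s["tcp_rot"]),open("endw.pkl","wb")); print(cur())
E
```

```text
(array([61.65,  1.94, 25.88]), array([-1.12,  1.14, -0.22]), 23.425)
False [61.75  1.93 25.2 ] [-1.88  1.29  2.32] 23.875
open [61.92  1.89 25.04] [ 0.84 -0.01  0.16] 24.4083
(array([61.62,  1.96, 69.8 ]), array([-0.47, -0.5 , -0.69]), 25.1167)
(array([ 41.85,   1.93, 149.56]), array([ 0.11, -0.34,  0.88]), 26.2167)
```

View pics/end.png

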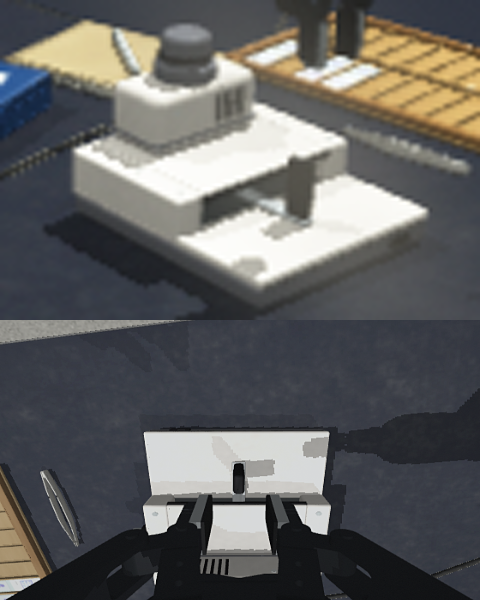

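The pictures show the grip upright and square in front of the slot at about (300,190) in the upper half. The gripper is clear and the forceps are where they were. The handle bottomed out at the seated height (25.0 mm), and the plate was held in x with 2.9 mm of play, matching the pocket.

```bash
python3 -c "
from bench import *
print(job_done())"
```

```text
the job is handed in; nothing more can be done
None
```

The carrier is seated in the stage pocket with its grip to the front and let go, and the job was handed in at about 26 s of the 67 s allowed; the verdict was not reported back.

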